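# Slide the scale under the torque arm and tare it

## Robot

A 6-joint arm with a two-finger parallel gripper is mounted at the origin on the work surface. World frame = base frame: x ahead of the robot, y to its left, z up, the work surface at z = 0. Lengths are in m, angles in degrees, forces in N, time in s.
With the tool pointing down it reaches from about 0.4 to 0.825 m from the base axis. Payload 7 kg.
Tool frame: the origin (TCP) lies at the very end of the fingers, on their centre line; the grasp point (between the pads) lies 19 mm behind it; z points along the fingers, y is the line along which they close (so a half turn about z gives the same grasp; the last joint's range is limited). The gripper opens to 88 mm and grips with 3 to 60 N. Pads are 19 mm wide; open, the fingers measure 130 mm over their backs; the gripper's body (78 mm by 193 mm) begins 47 mm behind the grasp point.
Start: joints at [16.507, 20.546, 0.682, 0, -70.136, -16.507], TCP at [0.675, -0, 0.227] pointing down, gripper open.
Joint ranges: [-176.03, 176.03], [-82.01, 121.73], [-58.28, 71.71], [-173.87, 95.51], [-174.79, -0.11], [-173.66, 173.66]. Speed limits (degrees/s): [136.94, 136.94, 172.46, 180, 180, 180].

## Interface

Orientations are given as [roll, pitch, yaw] about the fixed x, y, z axes, in that order (R = Rz(yaw) Ry(pitch) Rx(roll)).
In Python, from plant import ctrl gives the robot as it stands.
- The arm moves only by the tool carry_out, never from a script. Its argument "deltas" is a list that holds one entry, the list of rows, each a list of 5 numbers: the shift along the tool's x, y, z scaled (see below), then the turn about the tool's z scaled (see below), then the opening, from -1 (shut) to 1 (fully open). A call has 1 to 5 rows; each row is the pose to reach, as a shift and turn from the pose commanded when the call began, along the tool's axes at that moment, turning the shorter way round; what a row does not reach only later rows make up. The controller multiplies each number of a shift by 20 cm and each number of a turn by 2 pi rad. A row lasts 1/10 s, in which the tool goes at most 50 mm and 8.59 degrees, less where a joint would pass 70% of its speed; a pose out of reach is approached as far as the arm can. A call with a number of a shift or a turn outside -1 to 1 is refused whole. A call with a gripper value outside its range is refused whole. The fingers move at their own pace and stop on an object; the grip force is fixed at half the most. Time passes only in rows, so rows that repeat a pose let the fingers close. It gives the time, the measured TCP pose, the force, the opening and the grip force at its end, in the units of the state.
- ctrl.get_obs(): the state, without advancing time (a new reading comes with each control period).
- ctrl.snapshot(name): name is "scene" or "side" or "wrist"; returns a dict with "color" (480x640x3 uint8, red, green, blue), "camera_matrix" (3x3 intrinsics, pixels), "k1" (the pictures are not rectified: a ray, as slopes to the right and down, at radius r is drawn at 1 + k1 r^2 times it, then the intrinsics apply), "R" (3x3) and "t" (3): a world point X has camera coordinates R X + t. Camera axes: x right, y down, z forward; pixel columns grow to the right and rows downward; lengths in m; the calibration is good to about 2 mm. A picture is of the moment at which its call begins. There is no depth.
- ctrl.close_job(): hands the job in; it is judged then, once.
Trained networks look in a picture, given as the dict that the camera call returned (one of the last four; its "shot" number tells which), for a name from the list of things; names that differ only in an ending like _2 or _b are one class to them, and where a whole thing is asked for, a point or a joint stands for the part that bears it (a point fixed in the world has none). Each returns a list of dicts, best first, with "p" (0 to 1); they miss things now and then, are a little off and sometimes report something else, mostly with a low value. They report only what shows in the picture. A call takes as long as a camera call. They do not tell look-alikes from the thing itself.
- ctrl.search_frame(picture, name): "centre" ([column, row] in pixels, amid what is visible of it).
- ctrl.silhouettes(picture, name): "mask" (480x640 bool, what is visible of it) and "centre" ([column, row] in pixels, amid what is visible of it).
- ctrl.spot_point(picture, name): "centre" ([column, row] in pixels: a listed point, or the origin of a listed thing).
The state is a dict: "clock": time; "joint_pos": joint angles; "qvel": joint speeds; "tau": joint torques, N m; "tool_pos": TCP position; "orientation": TCP orientation; "force": force on the tool from outside, world axes, zero at the start; "moment": the same for the moment, N m; "opening": finger opening in m; "gripper_force": force on a finger pad.
Only numpy, scipy, OpenCV 4.12 (cv2) and the standard library are available. Lean on these libraries where they do the work, as an engineer would, in place of code of your own. Each camera call takes 0.05 s, during which the arm holds its last target. There are 200 camera calls.

## Task

Without grasping or lifting it, push the small weighing scale along the bench with the fingers until it sits square and flush against both bars of the L-shaped aluminium fence, so that its pan is under the pin of the dynamometer's torque arm. Then press the round tare button on the front of the scale fully down with a fingertip, let it spring back, and leave the scale seated; leave everything else on the bench where it stands.

Things in the scene. Friction and masses are not known exactly. Their poses are not given: they have to be found in the camera images.
- scale: Loose flat weighing scale, about 0.5 kg: grey plastic housing 130 (x) x 110 (y) x 18 mm high, free to slide. A steel pan (84 x 102 mm, top 22 mm above the bench) covers it from x = -22 to +62 mm; the front strip (-x end, towards the robot) has a display and the round tare button. Origin: centre of the underside, on the bench. x from front strip to pan, y to the left, z up.
- stand: Fixed motor test stand. Its origin, on the bench, is where the scale's origin comes when the scale is flush with both fence bars; the axes are then parallel (x to x, y to y). In this frame: beyond the fence a black base plate at x = -70 to 330, y = 75 to 225 mm carries dynamometer and motor, up to 156 mm high.
- corner (a point): Inner corner of the stand's L-shaped fence, at bench height: x = +65, y = +55 mm in the stand's frame. From it an aluminium bar (the side bar, face towards -y) runs 132 mm in the stand's -x direction and another (the end bar, face towards -x) runs 101 mm in -y. Both are 14 mm wide and 14 mm high, fixed. The scale's +x, +y corner belongs here.
- pin (a point): Lower end of the torque arm's vertical brass pin, fixed on the stand at its x = 22, y = 0 mm, 28 mm above the bench (6 mm above the scale's pan). The pin is 8 mm in diameter (nut 14 mm), reaching up to 62 mm. The arm, 18 mm wide, 45 to 55 mm above the bench, runs from the dynamometer to y = -6 mm; the scale slides beneath both.
- tare_top (a point): Centre of the top of the round black tare button on the scale, 20 mm in diameter, 27 mm above the bench when released (9 mm proud of the front strip); on the scale at x = -45 mm, y = -34 mm.
- tare (a joint): Tare button travel in m: 0 released, 0.004 fully down; a spring of about 1.2 N at rest rising to 3.6 N fully down returns it.
- weight: A loose knobbed brass weight, 32 mm in diameter and 55 mm high, upright near the stand: to be left alone. Origin: centre of its underside.
- hub: A loose aluminium coupling hub, 36 mm in diameter and 34 mm high, near the stand: to be left alone. Origin: centre of its underside.
- screwdriver: A loose screwdriver 190 mm long lying on the right of the bench: to be left alone. Its x runs from handle to tip.
- wrench: A loose steel wrench 170 mm long lying on the right of the bench: to be left alone. Its x runs along it.
- oil: A loose small clear bottle, 48 mm in diameter and 100 mm high, at the right: to be left alone.
- mug: A loose white mug, 80 mm in diameter and 90 mm high, at the left: to be left alone.
Not all that is in view belongs to the job. What is shaped like the scale but green or purple is not meant.

How it is judged (in metres and radians):
On the way, in this order (a step that is already met when the one before it is completed fails the run):
1. the scale is pushed square and flush into the fence's corner (x of scale in the frame of stand between -0.005 and 0.005 m and y of scale in the frame of stand between -0.005 and 0.005 m and angle between the x axis of scale and the x axis of stand, either way round below 0.05 rad), for 0.2 s.
2. the tare button is pressed fully down with the scale seated (all of step 1 and value of joint tare above 0.003 m), for 0.1 s.
At the end, for the whole second after the job is handed in: The scale rests in the fence's corner, within 5 mm of flush along both bars and within 0.05 rad of square, flat on the bench and still, with the tare button released (less than 1 mm down) (all of step 1 and value of joint tare below 0.001 m and linear speed of scale below 0.005 m/s and height (world z) of scale below 0.004 m); the robot touches nothing.
It fails at once if the scale is lifted off the bench (8 mm) or tipped (0.1 rad) (height (world z) of scale above 0.008 m or angle between scale's own z axis and vertical above 0.1 rad).
It fails at once if another loose thing on the bench is moved more than 20 mm (distance of any of weight, hub, screwdriver, wrench, oil, mug from where it was at the start of the episode above 0.02 m).
It also fails if it takes over 53 s, if anything falls off the work surface, if the arm or the gripper's body presses on something with over 40 N, if the wrist force passes 120 N, or if a joint passes its speed limit or range.

## Working session

There is one attempt and no reset: what is moved stays moved. The work goes in short steps, Python scripts to look and compute and a tool call to move; the robot and the scene stay as the last step left them, time stands still between calls to the robot, and variables do not carry over. Pictures are saved under pics/ and viewed, at most 10 in all, crops included, and the job is handed in when it is done.

Besides the shell and the picture viewer there is one more tool, called after "Emit:" as name([rows], argument=value, ...), one row to a line, values as JSON. carry_out: Moves the arm, as the interface text tells. Its arguments: {"type":"object","properties":{"deltas":{"type":"array"}},"required":["deltas"]}

```bash
mkdir -p pics; cat > h.py <<'E'
import numpy as np, cv2
from plant import ctrl
def ray(s,px):
    K=np.array(s["camera_matrix"]);k=s["k1"]
    d=(np.array(px,float)-K[:2,2])/[K[0,0],K[1,1]]
    u=d.copy()
    for _ in range(20): u=d/(1+k*(u@u))
    R=np.array(s["R"]);t=np.array(s["t"])
    return -R.T@t, R.T@np.r_[u,1]
def onz(s,px,z):
    c,d=ray(s,px); return (c+d*(z-c[2])/d[2]).round(4)
def proj(s,X):
    x=np.array(s["R"])@np.array(X)+np.array(s["t"]); u=x[:2]/x[2]; u=u*(1+s["k1"]*(u@u))
    K=np.array(s["camera_matrix"]); return u*[K[0,0],K[1,1]]+K[:2,2]
def save(s,n): cv2.imwrite(f"pics/{n}.png",s["color"][:,:,::-1])
E
python3 - <<'E'
from h import *
Z=dict(scale=0,stand=0,corner=0,pin=.028,tare_top=.027,weight=0,hub=0,screwdriver=0,wrench=0,oil=0,mug=0)
o=ctrl.get_obs();print(o["clock"],o["tool_pos"],o["orientation"],o["opening"])
for n in ["scene","side","wrist"]:
    s=ctrl.snapshot(n);save(s,n+"0")
    print(n,(-np.array(s["R"]).T@s["t"]).round(3))
    for k,z in Z.items():
        for r in ctrl.spot_point(s,k)[:3]:
            print(k,round(r["p"],2),np.round(r["centre"]),onz(s,r["centre"],z))
E
```

```text
0.0 [ 6.74503680e-01 -2.84591317e-06  2.25612557e-01] [ 1.79903039e+02 -9.32120415e-03 -9.00032946e+01] 0.08756280398193546
scene [ 1.445 -0.004  0.77 ]
scale 0.94 [253. 274.] [ 0.5919 -0.138   0.    ]
scale 0.85 [362. 204.] [0.3131 0.1422 0.    ]
scale 0.81 [259. 214.] [ 0.3495 -0.1414  0.    ]
stand 0.93 [305. 282.] [ 0.6238 -0.0185  0.    ]
corner 0.6 [329. 305.] [0.6976 0.0331 0.    ]
pin 0.73 [305. 280.] [ 0.6479 -0.0177  0.028 ]
tare_top 0.64 [287. 327.] [ 0.7812 -0.0538  0.027 ]
tare_top 0.59 [339. 194.] [0.3005 0.0795 0.027 ]
tare_top 0.57 [234. 256.] [ 0.5553 -0.1841  0.027 ]
hub 0.69 [287. 326.] [ 0.7551 -0.0559  0.    ]
screwdriver 0.72 [165. 278.] [ 0.597  -0.3413 -0.    ]
wrench 0.58 [134. 232.] [ 0.4185 -0.4621  0.    ]
oil 0.71 [119. 288.] [ 0.6289 -0.4388  0.    ]
mug 0.92 [469. 210.] [0.3511 0.4295 0.    ]
side [ 0.373 -1.149  1.158]
scale 0.97 [263. 294.] [ 0.3543 -0.1311  0.    ]
scale 0.78 [352. 288.] [ 0.5887 -0.149   0.    ]
stand 0.8 [360. 254.] [ 0.6357 -0.0274  0.    ]
corner 0.95 [377. 236.] [0.6983 0.0368 0.    ]
corner 0.61 [407. 260.] [ 0.7606 -0.0695  0.    ]
pin 0.74 [369. 245.] [ 0.6615 -0.0224  0.028 ]
tare_top 0.62 [339. 292.] [ 0.5488 -0.1798  0.027 ]
tare_top 0.6 [232. 233.] [0.2845 0.0901 0.027 ]
tare_top 0.46 [274. 306.] [ 0.3795 -0.1985  0.027 ]
weight 0.7 [312. 227.] [0.5179 0.1041 0.    ]
hub 0.61 [409. 257.] [ 0.7685 -0.0602  0.    ]
screwdriver 0.81 [369. 349.] [ 0.5947 -0.3464  0.    ]
wrench 0.58 [308. 400.] [ 0.4311 -0.4638  0.    ]
oil 0.72 [391. 378.] [ 0.6273 -0.4367  0.    ]
mug 0.95 [252. 166.] [0.3601 0.4364 0.    ]
wrist [ 0.675 -0.071  0.385]
scale 0.94 [428.  36.] [ 0.5852 -0.1458  0.    ]
stand 0.91 [371. 184.] [ 0.6293 -0.0196  0.    ]
pin 0.91 [351. 188.] [ 0.6502 -0.0206  0.028 ]
hub 0.92 [233. 146.] [ 0.7556 -0.0542  0.    ]
```

```bash
python3 -c "
import cv2
a=cv2.imread('pics/scene0.png')[170:370,100:480]
cv2.imwrite('pics/sc.png',cv2.resize(a,None,fx=2.1,fy=2.1))
a=cv2.imread('pics/side0.png')[180:420,200:500]
cv2.imwrite('pics/si.png',cv2.resize(a,None,fx=2.4,fy=2.4))"
```

```text
(no output)
```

View pics/sc.png

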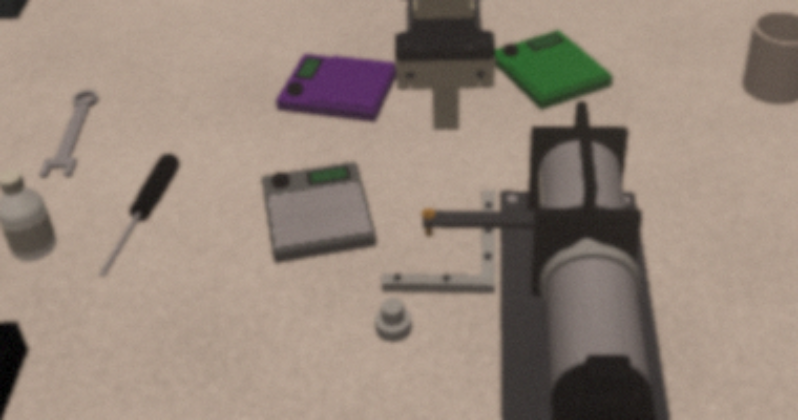

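View pics/si.png

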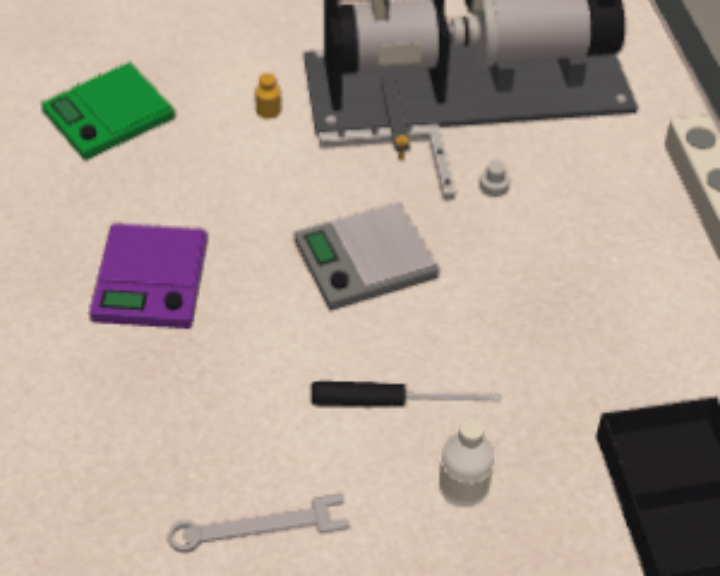

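View pics/wrist0.png

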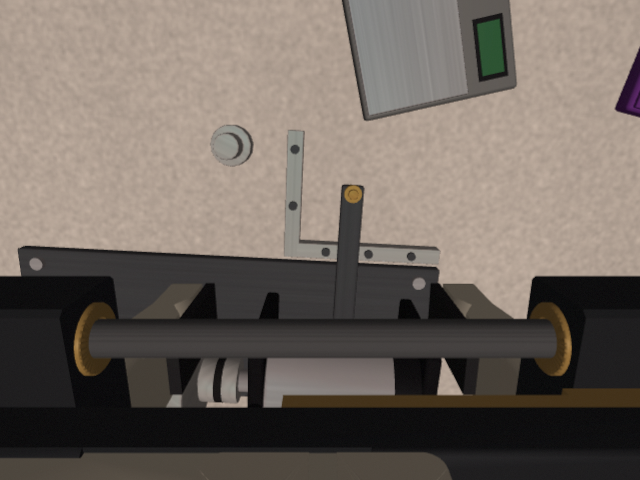

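The scene view shows the grey scale at crop (320,210), yawed a little, with purple and green look-alikes behind it. The L fence is at (440,280) to (487,200), with the hub beside it. The side view agrees and puts the orange weight at (268,97), clear of the stand. In the wrist view the fence corner is at about (300,243) and the scale is partly out of frame. I'll shift the camera for one sharper measurement.

Emit:
carry_out([
  [[0.1,0.1,-0.05,0,1],[0.225,0.2,-0.1,0,1],[0.225,0.2,-0.1,0,1],[0.225,0.2,-0.1,0,1]],
])

```text
clock: 2.2
tool_pos: [0.6349, -0.0455, 0.2473]
orientation: [-179.9, 0.0, -90.1]
force: [1.7, -0.9, -0.6]
opening: 0.0876
gripper_force: 0.0
```

```bash
python3 - <<'E'
from h import *
o=ctrl.get_obs();print(o["clock"],o["tool_pos"],o["orientation"])
s=ctrl.snapshot("wrist");save(s,"wrist1")
import pickle;pickle.dump({k:s[k] for k in("camera_matrix","k1","R","t","color")},open("w1.pkl","wb"))
Z=dict(scale=0,stand=0,corner=0,pin=.028,tare_top=.027,hub=0,weight=0)
for k,z in Z.items():
    for r in ctrl.spot_point(s,k)[:2]: print(k,round(r["p"],2),np.round(r["centre"],1),onz(s,r["centre"],z))
for r in ctrl.silhouettes(s,"scale")[:2]:
    m=r["mask"].astype(np.uint8);c=max(cv2.findContours(m,0,2)[0],key=cv2.contourArea)
    print(r["p"],cv2.minAreaRect(c))
    W=np.array([onz(s,p[0],.018)[:2] for p in c],np.float32);print(cv2.minAreaRect(W*1000), cv2.boxPoints(cv2.minAreaRect(W*1000)))
E
```

```text
2.2 [ 0.63492894 -0.04545693  0.24731845] [-1.79922556e+02  2.21784906e-02 -9.00529925e+01]
scale 0.84 [375.4  94.1] [ 0.5857 -0.1457  0.    ]
scale 0.67 [633.4 103.8] [ 0.3451 -0.137   0.    ]
corner 0.58 [262.  275.1] [0.6977 0.0321 0.    ]
pin 0.9 [306.4 232.7] [ 0.6499 -0.0205  0.028 ]
pin 0.43 [266.4 276.7] [0.6891 0.0235 0.028 ]
tare_top 0.95 [425.8  41.2] [ 0.5481 -0.1856  0.027 ]
tare_top 0.57 [635.4  36.7] [ 0.3732 -0.189   0.027 ]
hub 0.97 [200.  190.1] [ 0.7552 -0.0566  0.    ]
weight 0.94 [434.9 347.9] [0.512  0.1166 0.    ]
0.83 ((616.1868896484375, 95.03107452392578), (91.75411224365234, 161.87718200683594), 15.780754089355469)
((368.0263671875, -138.874267578125), (131.23451232910156, 89.57988739013672), 77.06453704833984) [[ 309.68442 -192.79996]
 [ 396.991   -212.85272]
 [ 426.36832  -84.94858]
 [ 339.06174  -64.89581]]
0.68 ((379.767333984375, 92.98175811767578), (130.93740844726562, 153.41485595703125), 77.125)
((586.4520263671875, -142.4903564453125), (129.977294921875, 110.76850128173828), 11.960147857666016) [[ 511.3968  -101.77607]
 [ 534.3515  -210.14001]
 [ 661.50726 -183.20465]
 [ 638.55255  -74.8407 ]]
```

View pics/wrist1.png

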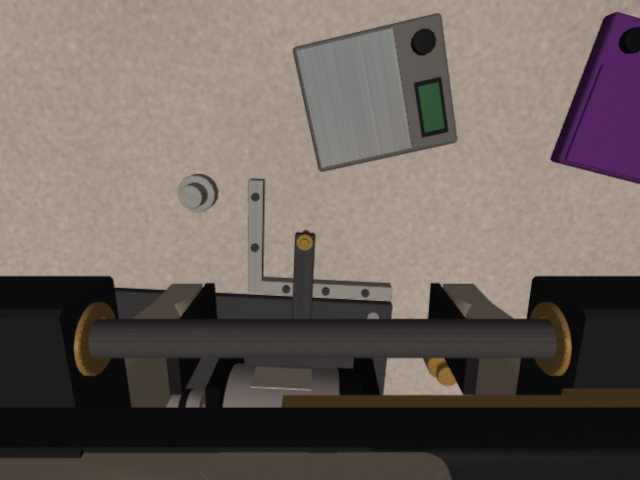

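The scale is fully in view at (375,93) with its button at (425,41). The fence corner is at (263,280) and the stand looks yawed a few degrees. Next I'll fit the fence edges.

```bash
python3 - <<'E'
from h import *
import pickle
s=pickle.load(open("w1.pkl","rb"));g=cv2.GaussianBlur(cv2.cvtColor(s["color"],cv2.COLOR_RGB2GRAY),(3,3),0).astype(int)
# print profiles
for r in (190,215,235,260): print("row",r,g[r,240:276].tolist())
for c in (275,340,355,380): print("col",c,g[265:312,c].tolist())
E
```

```text
row 190 [154, 155, 155, 153, 152, 150, 147, 136, 126, 128, 132, 133, 132, 132, 131, 129, 128, 130, 132, 132, 132, 127, 103, 76, 89, 127, 148, 151, 150, 149, 148, 147, 147, 147, 147, 148]
row 215 [155, 156, 156, 156, 157, 158, 156, 146, 133, 130, 132, 131, 131, 131, 130, 128, 128, 129, 131, 131, 130, 123, 99, 81, 105, 140, 151, 151, 152, 151, 151, 151, 153, 154, 155, 154]
row 235 [150, 149, 148, 146, 146, 147, 147, 137, 127, 128, 131, 130, 130, 130, 129, 128, 128, 130, 131, 131, 129, 113, 87, 84, 113, 141, 149, 149, 150, 152, 153, 151, 150, 150, 151, 152]
row 260 [151, 152, 152, 152, 152, 152, 150, 140, 130, 129, 131, 130, 131, 131, 129, 129, 130, 131, 131, 131, 125, 100, 76, 97, 136, 150, 149, 147, 146, 147, 150, 153, 157, 160, 161, 161]
col 275 [156, 157, 158, 158, 160, 161, 160, 159, 155, 152, 147, 130, 96, 69, 60, 67, 90, 119, 132, 134, 135, 136, 136, 136, 135, 134, 134, 133, 131, 124, 91, 44, 25, 31, 41, 49, 52, 53, 53, 53, 53, 53, 53, 52, 52, 53, 53]
col 340 [153, 154, 155, 155, 154, 153, 152, 152, 152, 152, 151, 151, 153, 154, 145, 112, 75, 61, 67, 88, 114, 129, 132, 134, 135, 134, 134, 134, 134, 134, 134, 135, 135, 108, 56, 28, 29, 38, 47, 51, 52, 53, 53, 53, 53, 53, 52]
col 355 [151, 149, 148, 150, 153, 156, 157, 157, 157, 155, 154, 153, 153, 153, 149, 133, 99, 70, 60, 67, 91, 118, 131, 133, 135, 135, 135, 134, 134, 134, 134, 133, 130, 124, 92, 45, 26, 32, 41, 48, 52, 52, 53, 54, 54, 53, 53]
col 380 [154, 151, 149, 148, 150, 151, 152, 152, 152, 152, 154, 157, 159, 157, 154, 149, 138, 108, 74, 61, 67, 87, 114, 130, 135, 136, 136, 135, 135, 134, 134, 134, 134, 134, 135, 109, 56, 28, 29, 38, 47, 51, 52, 53, 53, 53, 53]
```

```bash
python3 - <<'E'
from h import *
import pickle
s=pickle.load(open("w1.pkl","rb"))
E=np.array([onz(s,p,.014)[:2] for p in [(262,190),(261.9,215),(261.3,235),(260.9,260)]])
S=np.array([onz(s,p,.014)[:2] for p in [(275,281.4),(340,284.5),(355,285.4),(380,286.5)]])
So=np.array([onz(s,p,.014)[:2] for p in [(275,294.9),(340,298.1),(355,298.9),(380,300.1)]])
Eo=np.array([onz(s,p,.014)[:2] for p in [(247.4,190),(247.5,215),(247.4,235),(247.2,260)]])
for n,L in(("E",E),("Eo",Eo)):
    a=np.polyfit(L[:,1],L[:,0],1);print(n,L.tolist(),"yaw",-np.degrees(np.arctan(a[0])),a)
for n,L in(("S",S),("So",So)):
    b=np.polyfit(L[:,0],L[:,1],1);print(n,L.tolist(),"yaw",np.degrees(np.arctan(b[0])),b)
a=np.polyfit(E[:,1],E[:,0],1);b=np.polyfit(S[:,0],S[:,1],1)
x=(a[0]*b[1]+a[1])/(1-a[0]*b[0]);c=np.r_[x,b[0]*x+b[1]];print("corner",c)
y=np.radians(-3.0);R=np.array([[np.cos(y),-np.sin(y)],[np.sin(y),np.cos(y)]])
o=c-R@[.065,.055];print("stand",o,"pin",o+R@[.022,0],"tare",o+R@[-.045,-.034])
E
```

```text
E [[0.6921, -0.0587], [0.6932, -0.0346], [0.6946, -0.0146], [0.696, 0.011]] yaw -3.2653671491265532 [0.05705319 0.69535711]
Eo [[0.706, -0.0588], [0.7071, -0.0346], [0.7081, -0.0146], [0.7096, 0.011]] yaw -2.948122351206872 [0.0514999  0.70894887]
S [[0.6827, 0.0337], [0.6171, 0.0371], [0.602, 0.0381], [0.5767, 0.0393]] yaw -3.0450034753860336 [-0.05319543  0.07001122]
So [[0.6831, 0.0483], [0.617, 0.0519], [0.6017, 0.0528], [0.5761, 0.0541]] yaw -3.1173397510653222 [-0.05446159  0.0855126 ]
corner [0.69723539 0.03292148]
stand [ 0.62944599 -0.01860131] pin [ 0.65141584 -0.0197527 ] tare [ 0.58272824 -0.05019959]
```

Fence: stand origin at about (0.629, -0.019) with yaw -3.1°. Scale at (0.5865, -0.1425) with yaw 12°. I'm going to the scale's -y side with the fingers open and aligned with the fence.

Emit:
carry_out([
  [[0.24,0.06,0.1,0.004,1],[0.48,0.12,0.2,0.0085,1],[0.72,0.18,0.35,0.0085,1],[0.975,0.225,0.5,0.0085,1],[0.975,0.225,0.5,0.0085,1]],
])

```text
clock: 3.15
tool_pos: [0.5879, -0.2424, 0.144]
orientation: [179.8, 0.0, -93.2]
force: [-0.2, 0.4, 1.0]
opening: 0.0877
gripper_force: 0.0
```

Emit:
carry_out([
  [[0,0,0.2,0,1],[0,0,0.4,0,1],[0,0,0.6,0,1],[0,0,0.65,0,1],[0,0,0.65,0,1]],
])

```text
clock: 3.65
tool_pos: [0.589, -0.2399, 0.0151]
orientation: [179.8, -0.0, -93.0]
force: [0.1, 0.7, 0.1]
opening: 0.0875
gripper_force: 0.0
```

Emit:
carry_out([
  [[-0.06,0,0.04,0,1],[-0.12,0,0.04,0,1],[-0.18,0,0.04,0,1],[-0.24,0,0.04,0,1],[-0.3,0,0.04,0,1]],
])

```text
clock: 4.15
tool_pos: [0.5935, -0.1789, 0.0095]
orientation: [-179.9, -0.0, -93.0]
force: [-0.6, -2.5, -0.8]
opening: 0.0878
gripper_force: 0.8
```

Emit:
carry_out([
  [[-0.06,0,0,0,1],[-0.12,0,0,0,1],[-0.18,0,0,0,1],[-0.24,0,0,0,1],[-0.3,0,0,0,1]],
])

```text
clock: 4.65
tool_pos: [0.5966, -0.1193, 0.0087]
orientation: [-180.0, -0.0, -93.1]
force: [0.1, -4.4, 2.8]
opening: 0.0875
gripper_force: 2.3
```

```bash
cat > loc.py <<'E'
from h import *
import sys
def locate(cam="wrist",name=None):
    s=ctrl.snapshot(cam)
    if name: save(s,name)
    o=ctrl.get_obs();print(o["clock"],o["tool_pos"].round(4) if hasattr(o["tool_pos"],"round") else o["tool_pos"],np.round(o["orientation"],1),np.round(o["force"],1))
    for k,z in (("scale",0),("tare_top",.027)):
        for r in ctrl.spot_point(s,k)[:2]: print(k,round(r["p"],2),np.round(r["centre"]),onz(s,r["centre"],z))
    for r in ctrl.silhouettes(s,"scale")[:2]:
        c=max(cv2.findContours(r["mask"].astype(np.uint8),0,2)[0],key=cv2.contourArea)
        W=np.array([onz(s,p[0],.018)[:2] for p in c],np.float32)*1000
        print(round(r["p"],2),np.round(cv2.boxPoints(cv2.minAreaRect(W))).tolist(),cv2.minAreaRect(W))
locate(sys.argv[1],sys.argv[2])
E
python3 loc.py side s2; python3 -c "
import cv2
a=cv2.imread('pics/s2.png')[200:340,290:460]
cv2.imwrite('pics/s2c.png',cv2.resize(a,None,fx=4,fy=4))"
```

```text
4.7 [ 0.5966 -0.1177  0.0085] [-180.    0.  -93.] [-0.8  2.5  0. ]
scale 0.95 [246. 230.] [0.3234 0.1222 0.    ]
scale 0.9 [357. 263.] [ 0.6213 -0.0586  0.    ]
tare_top 0.53 [234. 233.] [0.2901 0.0871 0.027 ]
tare_top 0.42 [272. 302.] [ 0.3769 -0.1854  0.027 ]
0.97 [[234.0, 151.0], [288.0, 41.0], [412.0, 102.0], [359.0, 211.0]] ((323.3559265136719, 126.17589569091797), (138.71484375, 121.95561981201172), 26.04771614074707)
0.64 [[281.0, -204.0], [392.0, -231.0], [426.0, -89.0], [315.0, -63.0]] ((353.76580810546875, -146.73187255859375), (145.20201110839844, 113.86506652832031), 76.4753189086914)
```

View pics/s2c.png

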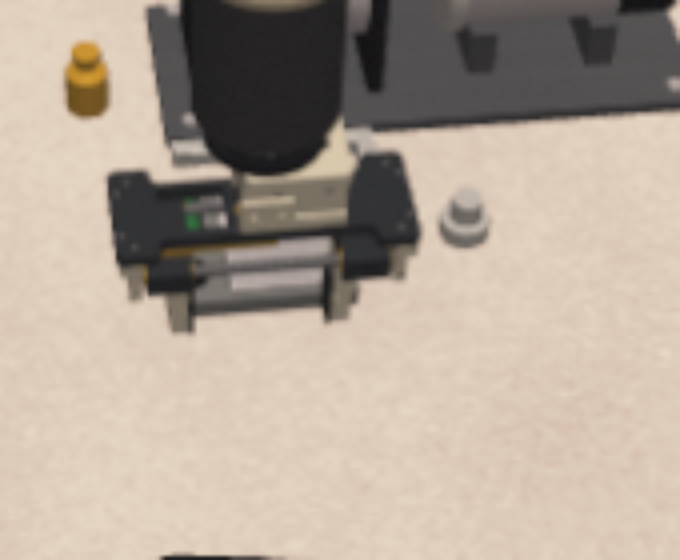

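The side view shows the scale squared against both fingers at (260,290) in the crop, about 36 mm short of the side bar. I'll continue.

Emit:
carry_out([
  [[-0.04,0,0.005,0,1],[-0.08,0,0.005,0,1],[-0.12,0,0.005,0,1],[-0.15,0,0.005,0,1],[-0.16,0,0.005,0,1]],
])

```text
clock: 5.35
tool_pos: [0.5979, -0.0874, 0.0073]
orientation: [180.0, 0.0, -93.0]
force: [0.5, -2.6, -0.3]
opening: 0.0878
gripper_force: 1.0
```

Emit:
carry_out([
  [[-0.01,0,0,0,1],[-0.02,0,0,0,1],[-0.025,0,0,0,1]],
])

```text
clock: 5.65
tool_pos: [0.5981, -0.0832, 0.0074]
orientation: [180.0, -0.0, -93.1]
force: [-0.7, -4.7, -1.6]
opening: 0.0877
gripper_force: 2.8
```

Emit:
carry_out([
  [[-0.005,0,0,0,1],[-0.01,0,0,0,1],[-0.015,0,0,0,1],[-0.015,0,0,0,1]],
])

```text
clock: 6.05
tool_pos: [0.598, -0.083, 0.0077]
orientation: [179.9, -0.2, -93.1]
force: [0.9, -17.2, -0.7]
opening: 0.0873
gripper_force: 8.5
```

The scale is seated on the side bar, with the force stepping to 17 N. Now I'll back off, close the fingers and go round to the front face.

Emit:
carry_out([
  [[0.1,0,0,0,1],[0.2,0,-0.1,0,1],[0.2,0,-0.35,0,1],[0.2,0.1,-0.6,0,0],[0.2,0.3,-0.8,0,-1]],
])

```text
clock: 6.55
tool_pos: [0.5453, -0.1175, 0.1628]
orientation: [-179.8, -0.0, -93.1]
force: [0.0, 0.0, 0.7]
opening: 0.0767
gripper_force: 0.0
```

Emit:
carry_out([
  [[0,0,0,0,-1],[0,0,0,0,-1],[0,0,0,0,-1],[0,0,0,0,-1]],
])

```text
clock: 6.95
tool_pos: [0.5433, -0.1173, 0.1588]
orientation: [179.9, -0.0, -93.1]
force: [0.5, 0.3, -0.2]
opening: 0.045
gripper_force: 0.0
```

```bash
python3 loc.py wrist w3
```

```text
7.0 [ 0.5433 -0.1174  0.1587] [179.9  -0.  -93.1] [-0.2  0.5 -0.4]
scale 0.63 [576. 181.] [ 0.3475 -0.1384  0.    ]
tare_top 0.97 [571. 116.] [ 0.3714 -0.1867  0.027 ]
tare_top 0.7 [306. 318.] [ 0.5592 -0.0479  0.027 ]
0.94 [[281.0, -186.0], [394.0, -213.0], [424.0, -87.0], [312.0, -59.0]] ((352.8538818359375, -136.08029174804688), (129.6785125732422, 115.9151382446289), 76.4812240600586)
0.73 [[543.0, -6.0], [608.0, -10.0], [610.0, 24.0], [545.0, 27.0]] ((576.4031982421875, 8.692130088806152), (33.85166549682617, 64.9344711303711), 86.8354263305664)
```

View pics/w3.png

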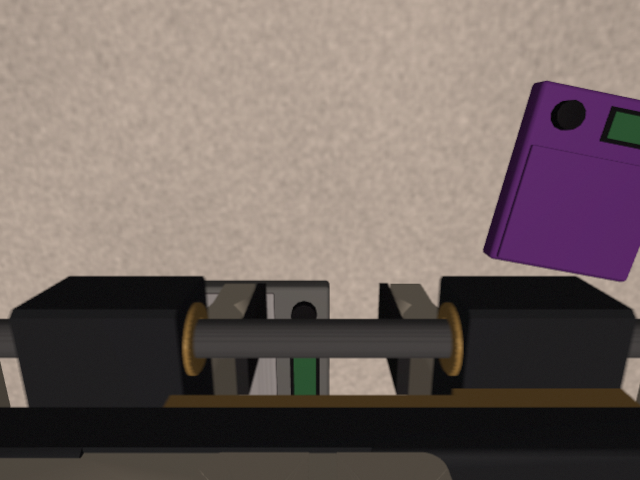

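The front strip's right edge is at column 328 and the button at (306,318), so the scale is about 24 mm short in x and otherwise square.

Emit:
carry_out([
  [[0,0.25,0,0,-1],[-0.25,0.3,0,0,-1],[-0.49,0.3,0.2,0,-1],[-0.49,0.3,0.4,0,-1],[-0.49,0.3,0.6,0,-1]],
])

```text
clock: 7.65
tool_pos: [0.489, -0.0145, 0.0389]
orientation: [-179.9, 0.0, -92.9]
force: [0.9, -0.3, -0.3]
opening: 0.0003
gripper_force: 0.0
```

Emit:
carry_out([
  [[0,0,0.1,0,-1],[0,0,0.16,0,-1],[0,0,0.16,0,-1],[0,0,0.16,0,-1]],
])

```text
clock: 8.05
tool_pos: [0.4889, -0.0163, 0.0081]
orientation: [180.0, -0.0, -93.1]
force: [0.4, 0.1, 0.5]
opening: 0.0001
gripper_force: 0.0
```

Emit:
carry_out([
  [[0,-0.05,0,0,-1],[0,-0.1,0,0,-1],[0,-0.15,0,0,-1],[0,-0.2,0,0,-1],[0,-0.23,0,0,-1]],
])

```text
clock: 8.55
tool_pos: [0.5348, -0.0191, 0.0081]
orientation: [179.9, -0.0, -93.1]
force: [-5.1, -0.1, 2.5]
opening: 0.0006
gripper_force: 2.1
```

Emit:
carry_out([
  [[0,-0.01,0,0,-1],[0,-0.02,0,0,-1],[0,-0.03,0,0,-1],[0,-0.03,0,0,-1]],
])

```text
clock: 8.95
tool_pos: [0.5409, -0.019, 0.0081]
orientation: [-180.0, 0.0, -93.1]
force: [-1.3, 0.3, -1.1]
opening: 0.0003
gripper_force: 0.6
```

Emit:
carry_out([
  [[0,-0.007,0,0,-1],[0,-0.014,0,0,-1],[0,-0.021,0,0,-1],[0,-0.021,0,0,-1]],
])

```text
clock: 9.35
tool_pos: [0.5453, -0.0192, 0.0083]
orientation: [-180.0, 0.0, -93.1]
force: [-1.0, 0.3, -0.9]
opening: 0.0007
gripper_force: 0.6
```

Emit:
carry_out([
  [[0,-0.007,0,0,-1],[0,-0.014,0,0,-1],[0,-0.021,0,0,-1],[0,-0.021,0,0,-1]],
])

```text
clock: 9.75
tool_pos: [0.5478, -0.0196, 0.0081]
orientation: [179.9, -0.0, -93.1]
force: [-7.4, 2.1, 4.1]
opening: 0.0003
gripper_force: 3.6
```

Emit:
carry_out([
  [[0,-0.005,0,0,-1],[0,-0.01,0,0,-1],[0,-0.01,0,0,-1]],
])

```text
clock: 10.05
tool_pos: [0.5478, -0.0198, 0.0079]
orientation: [179.7, -0.0, -93.1]
force: [-13.6, 4.4, 9.4]
opening: 0.0001
gripper_force: 6.7
```

Firm contact with the end bar at 13.6 N. I'm backing off and lifting for a verification view.

Emit:
carry_out([
  [[0,0.1,0,0,-1],[0,0.15,-0.15,0,-1],[0,0.15,-0.4,0,-1],[0,0.15,-0.65,0,-1],[0,0.15,-0.9,0,-1]],
])

```text
clock: 10.55
tool_pos: [0.5218, -0.0179, 0.191]
orientation: [-179.9, 0.0, -93.0]
force: [2.8, 0.3, -0.1]
opening: 0.0004
gripper_force: 0.0
```

Emit:
carry_out([
  [[0,-0.1,-0.25,0,-1],[-0.1,-0.3,-0.35,0,-1],[-0.2,-0.5,-0.35,0,-1],[-0.2,-0.6,-0.35,0,-1],[-0.2,-0.6,-0.35,0,-1]],
])

```text
clock: 11.05
tool_pos: [0.6459, 0.016, 0.2574]
orientation: [-179.9, -0.0, -93.0]
force: [-1.1, -0.7, -0.5]
opening: 0.0002
gripper_force: 0.0
```

```bash
python3 loc.py wrist w4;python3 loc.py side s4|tail -8
```

```text
11.1 [0.6444 0.0157 0.2575] [-180.    -0.   -93.1] [-0.5 -0.4 -0.8]
scale 0.91 [338. 162.] [ 0.6284 -0.0211  0.    ]
scale 0.62 [634. 300.] [0.314  0.1442 0.    ]
tare_top 0.65 [390. 127.] [ 0.5808 -0.0513  0.027 ]
0.96 [[560.0, -69.0], [690.0, -77.0], [697.0, 31.0], [567.0, 40.0]] ((628.3473510742188, -18.85833740234375), (109.06317138671875, 130.22857666015625), 86.34777069091797)
0.91 [[342.0, -142.0], [414.0, -153.0], [425.0, -77.0], [353.0, -67.0]] ((383.56488037109375, -109.85526275634766), (76.53815460205078, 73.30216979980469), 81.56158447265625)
11.3 [0.6426 0.0153 0.2587] [-180.     0.   -93.1] [0.  0.6 0.6]
scale 0.9 [265. 294.] [ 0.3601 -0.1317  0.    ]
scale 0.74 [360. 253.] [ 0.636 -0.023  0.   ]
tare_top 0.54 [348. 254.] [ 0.5957 -0.0484  0.027 ]
tare_top 0.51 [236. 232.] [0.2963 0.0904 0.027 ]
0.97 [[563.0, -89.0], [695.0, -96.0], [701.0, 31.0], [569.0, 38.0]] ((632.0027465820312, -28.8238525390625), (127.52845764160156, 132.4727325439453), 87.05786895751953)
0.92 [[280.0, -202.0], [390.0, -229.0], [424.0, -89.0], [315.0, -62.0]] ((352.4556579589844, -145.58763122558594), (143.40228271484375, 112.97248840332031), 76.15558624267578)
```

View pics/w4.png

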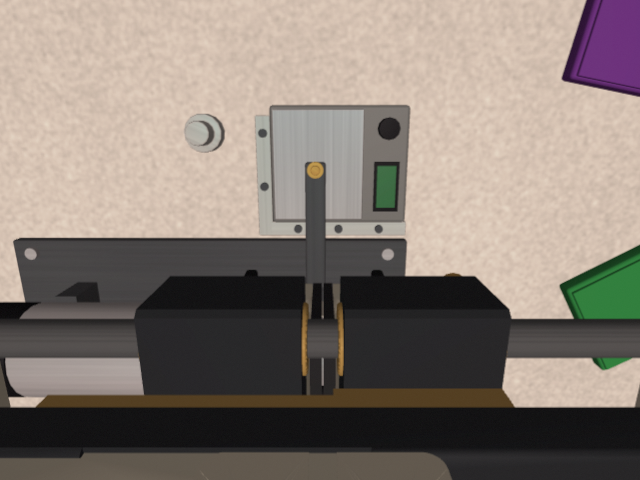

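The scale is now seated flush against both bars, spanning columns 270-409 and rows 106-222, with the pin at (315,170) over the pan. The measured pose (0.628, -0.019) with yaw -3.6° is within tolerance. The button is at (389,128), so I'll go above it.

Emit:
carry_out([
  [[0.1,0.1,0.1,0,-1],[0.25,0.2,0.2,0,-1],[0.346,0.285,0.4,0,-1],[0.346,0.285,0.6,0,-1],[0.346,0.285,0.8,0,-1]],
])

```text
clock: 11.95
tool_pos: [0.582, -0.0512, 0.0982]
orientation: [-179.9, 0.0, -93.1]
force: [2.0, -0.3, 0.1]
opening: 0.0007
gripper_force: 0.0
```

Emit:
carry_out([
  [[0,0,0.15,0,-1],[0,0,0.25,0,-1],[0,0,0.25,0,-1],[0,0,0.25,0,-1]],
])

```text
clock: 12.35
tool_pos: [0.5828, -0.0506, 0.0489]
orientation: [-180.0, -0.0, -93.0]
force: [1.0, 1.1, -0.2]
opening: 0.0004
gripper_force: 0.0
```

Emit:
carry_out([
  [[0,0,0.06,0,-1],[0,0,0.1,0,-1],[0,0,0.115,0,-1],[0,0,0.125,0,-1],[0,0,0.125,0,-1]],
])

```text
clock: 12.85
tool_pos: [0.5825, -0.0505, 0.0235]
orientation: [-180.0, -0.0, -93.0]
force: [-1.8, 0.9, 3.6]
opening: 0.0006
gripper_force: 1.7
```

Emit:
carry_out([
  [[0,0,0.005,0,-1],[0,0,0.01,0,-1],[0,0,0.01,0,-1],[0,0,0.01,0,-1]],
])

```text
clock: 13.25
tool_pos: [0.5826, -0.0505, 0.023]
orientation: [-180.0, -0.0, -93.0]
force: [-7.2, 2.3, 17.1]
opening: 0.0005
gripper_force: 8.5
```

The button has bottomed out: 17 N, with the tip at z = 0.023. I'm lifting off now.

Emit:
carry_out([
  [[0,0,-0.03,0,-1],[0,0,-0.15,0,-1],[0,0,-0.4,0,-1],[0,0,-0.65,0,-1],[0,0,-0.9,0,-1]],
])

```text
clock: 13.75
tool_pos: [0.5821, -0.0507, 0.2032]
orientation: [180.0, -0.0, -93.1]
force: [1.8, 0.2, 0.3]
opening: 0.0004
gripper_force: 0.0
```

Emit:
carry_out([
  [[-0.1,-0.1,-0.2,0,-1],[-0.25,-0.2,-0.25,0,-1],[-0.35,-0.28,-0.25,0,-1],[-0.35,-0.28,-0.25,0,-1],[-0.35,-0.28,-0.25,0,-1]],
])

```text
clock: 14.25
tool_pos: [0.6419, 0.0166, 0.2505]
orientation: [179.9, -0.0, -93.0]
force: [-0.3, -1.0, -0.6]
opening: 0.0007
gripper_force: 0.0
```

```bash
python3 loc.py wrist w5
```

```text
14.3 [0.6416 0.0161 0.2506] [179.9  -0.  -93.1] [-0.5  0.   0.1]
scale 0.87 [637. 300.] [0.3113 0.1411 0.    ]
scale 0.67 [332. 160.] [ 0.6293 -0.0228  0.    ]
tare_top 0.78 [384. 128.] [ 0.5823 -0.0502  0.027 ]
0.85 [[339.0, -139.0], [412.0, -153.0], [426.0, -80.0], [353.0, -66.0]] ((382.6684265136719, -109.70350646972656), (73.86250305175781, 74.07300567626953), 79.2156982421875)
0.73 [[561.0, -69.0], [690.0, -76.0], [696.0, 32.0], [567.0, 39.0]] ((628.3707885742188, -18.563018798828125), (108.72037506103516, 129.07565307617188), 86.9725341796875)
```

View pics/w5.png

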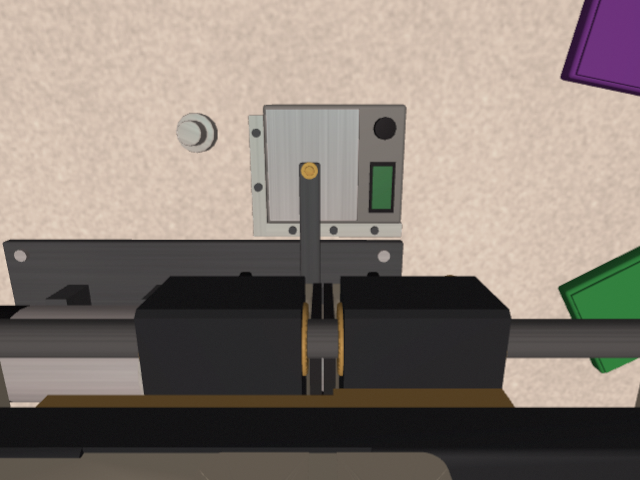

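The scale still sits flush against both bars, with the end bar at column 265 and the side bar at row 222. The button at (385,128) is clear, the hub hasn't moved and the arm touches nothing.

```bash
python3 -c "
from plant import ctrl
print(ctrl.close_job())"
```

```text
the job is handed in; nothing more can be done
None
```

The scale is seated flush in the fence corner, the tare button was pressed to its stop and released, and the job is handed in at about 14 s; the hand-in returned no verdict.

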